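# Load the UV curing box and shut its lid

## Robot

A 7-joint arm with a two-finger parallel gripper is mounted at the origin on the work surface. World frame = base frame: x ahead of the robot, y to its left, z up, the work surface at z = 0. Lengths are in m, angles in rad, forces in N, time in s.
With the tool pointing down it reaches from about 0.425 to 0.875 m from the base axis. Payload 8.4 kg.
Tool frame: the origin (TCP) lies at the very end of the fingers, on their centre line; the grasp point (between the pads) lies 19 mm behind it; z points along the fingers, y is the line along which they close (so a half turn about z gives the same grasp; the last joint's range is limited). The gripper opens to 85 mm and grips with 20 to 120 N. Pads are 22 mm wide; open, the fingers measure 114 mm over their backs; the gripper's body (76 mm by 85 mm) begins 54 mm behind the grasp point. The pads swing forward as they close: fully open they stand 13 mm farther back than shut.
Start: joints at [-1.341, 0.333, 0.04, 1.465, -0.013, 1.343, -0.059], TCP at [0.21, 0.615, 0.231] pointing down, gripper open.
Joint ranges: [-2.58, 2.58], [-0.38, 2.09], [-1.3, 1.39], [0.25, 2.4], [-1.5, 4.64], [0.08, 2.09], [-2.65, 2.65]. Speed limits (rad/s): [2.22, 2.22, 2.79, 2.79, 3.14, 3.14, 3.14].

## Interface

Orientations are given as a unit quaternion [x, y, z, w].
In Python, from bench import manip, jaws, solver, status, imaging, nets gives the robot as it stands. Calls block until the motion is done:
- manip.movep(position, orientation): joint-space move of the TCP to a pose.
- manip.move_linear(position, orientation=None, vel=0.15): straight line of the TCP; orientation=None keeps the orientation; vel is the mean speed in m/s.
- manip.move_joints(angles): joint-space move.
- jaws.set_gripper(opening, newtons=None): finger opening in m; newtons is the grip in N (None keeps the last); returns when the fingers have stopped.
- manip.hold(seconds).
- solver.solve_ik(position, orientation): joint angles nearest the present ones, or None.
- status.sense(): the state.
- imaging.snapshot(name): name is "side" or "top"; returns (picture, depth): 384x512x3 uint8, red, green, blue; 384x512 float32, m along the optical axis (not along the pixel's ray), 0 where there is no reading.
- imaging.get_calibration(name): a dict with "K" (3x3 intrinsics, pixels), "R" (3x3) and "t" (3): a world point X has camera coordinates R X + t. Camera axes: x right, y down, z forward; pixel columns grow to the right and rows downward; lengths in m; the calibration is good to about 2 mm. A picture is of the moment at which its call begins. get_calibration takes no time and is no camera call.
A pose or a line that the arm cannot do raises manip.MotionError and nothing moves.
- manip.hand_in(): hands the job in; it is judged then, once.
Trained networks look in the newest picture that a camera, given by its name, has taken for a name from the list of things; names that differ only in an ending like _2 or _b are one class to them, and where a whole thing is asked for, a point or a joint stands for the part that bears it (a point fixed in the world has none). Each returns a list of dicts, best first, with "confidence" (0 to 1); they miss things now and then, are a little off and sometimes report something else, mostly with a low value. They report only what shows in the picture. A call takes as long as a camera call.
- nets.find_in(label, camera): "rect" ([left, top, right, bottom] in pixels, round what is visible of it).
- nets.cut_out(label, camera): "region" (384x512 bool, what is visible of it) and "rect" ([left, top, right, bottom] in pixels, round what is visible of it).
- nets.landmark_of(label, camera): "position" ([column, row] in pixels: a listed point, or the origin of a listed thing).
The state is a dict: "t": time; "q": joint angles; "joint_vel": joint speeds; "tau": joint torques, N m; "position": TCP position; "eef_rot": TCP orientation; "wrist_force": force on the tool from outside, world axes, zero at the start; "wrist_torque": the same for the moment, N m; "finger_gap": finger opening in m; "gripper_force": force on a finger pad.
Only numpy, scipy, OpenCV 4.12 (cv2) and the standard library are available. Lean on these libraries where they do the work, as an engineer would, in place of code of your own. Each camera call takes 0.05 s, during which the arm holds its last target. There are 200 camera calls.

## Task

The phone on the mat has a freshly glued screen and goes into the UV curing box: with the lid still locked open, set the phone down flat in the middle of the glass, without dropping it. Then break the lid's folding stay by pushing its knee in towards the hinge until it is well past straight, and lower the lid under control until it is fully shut. Do not lean on the lid while the stay is locked, do not let the lid fall or slam, and leave the other things on the bench where they are.

Things in the scene. Friction and masses are not known exactly. Their poses are not given: they have to be found in the camera images.
- unit: UV curing box: grey steel base fixed to the bench, 220 deep (its x) x 260 wide (its y) x 70 mm high. Origin at the centre of its underside, z up. Its front (black panel with timer dial) faces its own -x; the lid's hinge runs along the rear top edge (+x side); the folding stay is outside its -y side wall. Its place and yaw vary.
- glass_center (a point): centre of the glass bed, on its upper face, 70 mm above the bench and flush with the steel rim round it; glass 196 (unit's x) x 236 mm (unit's y), lamp tubes below it. Axes as the unit's.
- lid_hinge (a point): middle of the lid's hinge axis, on the rear top edge of the base, 70 mm above the bench; the axis runs along the unit's y. Axes as the unit's.
- lid (a joint): lid angle, rad: 0 standing open (leaning 0.13 back past upright), 1.70 fully shut. A grey hood 220 x 260 x 35 mm, about 0.5 kg, its hollow side facing forward over the glass when open. The stiff hinge lets it stay by itself where it is left between 0 and about 0.6; further down it falls unless held.
- lid_handle (a point): middle of the lid's handle: black round bar 12 mm thick, 92 mm clear between its legs, parallel to the hinge, 36 mm off the lid's front wall; it turns easily between finger pads. Lid open: topmost part, 252 mm above and 50 mm behind the hinge axis; pinch it from above. Lid shut: 256 mm forward (unit's -x) of the axis and 17.5 mm above it. Its axes are the lid's.
- knee (a joint): fold of the stay's knee, rad: 0 locked (bowed forward and up past straight, on its stop), 0.14 straight, 2.9 folded with the lid shut. Below 0.14 the stay is a rigid strut and the lid cannot be lowered; past it, it folds on as the lid is lowered. Pushing the knuckle 30 mm makes it about 0.5 and tips the lid forward by about 0.05.
- knee_pin (a point): middle of the round steel knuckle (16 mm diameter, 16 mm long along the unit's y) joining the stay's two flat bars (118 x 13 mm each), which rise backwards at about 45 degrees from base to lid. Locked, it is 62 mm forward of the hinge and 55 mm above the glass. To break it push it 25 to 35 mm backwards and down at 45 degrees, with 1 to 3 N; the space before and above it is free.
- phone: phone 138 x 64 x 9 mm with a grey glass back and a small dark camera bump, about 0.17 kg, lying screen down on the mat. Origin at the centre of its underside; x along its length, z up. It fits on the glass either way round.
- mat: blue silicone repair mat, 300 (x) x 310 (y) x 3 mm thick, fixed to the bench, origin at the centre of its underside.
- spray_can: bystander: metal spray can with a white cap, 60 mm diameter, 190 mm high, upright, origin at the centre of its underside.
- flux_jar: bystander: small glass jar, 44 mm diameter, 45 mm high, upright, origin at the centre of its underside.
- driver: bystander: screwdriver, 200 mm long and 26 mm thick, lying along the mat's right-hand edge (the one farthest from the curing box).
- parts_box: bystander: flat grey plastic parts box 90 x 130 x 28 mm to the left, origin at the centre of its underside.

How it is judged:
By the outcome, as a careful person would: the job done as asked, in the order asked, and still so for the second after the job is handed in, with the robot touching nothing.
It also fails if it takes over 64 s, if anything falls off the work surface, if the arm or the gripper's body presses on something with over 40 N, if the wrist force passes 120 N, or if a joint passes its speed limit or range.

## Working session

There is one attempt and no reset: what is moved stays moved. The work goes in short steps, each a Python script; the robot and the scene stay as the last script left them, time stands still between calls to the robot, and variables do not carry over. Pictures are saved under pics/ and viewed, at most 10 in all, crops included, and the job is handed in when it is done.

```bash
ls; mkdir -p pics; python3 - <<'E'
from bench import manip, jaws, solver, status, imaging, nets
import cv2, numpy as np
for c in("side","top"):
    p,d=imaging.snapshot(c); cv2.imwrite(f"pics/{c}0.png",p[:,:,::-1]); np.save(f"pics/{c}0.npy",d)
    k=imaging.get_calibration(c); print(c,np.round(k["K"],1).tolist(),np.round(k["R"],3).tolist(),np.round(k["t"],3).tolist())
    for l in ["glass_center","lid_hinge","lid_handle","knee_pin","phone","unit","mat","spray_can","flux_jar","driver","parts_box"]:
        r=nets.landmark_of(l,c)
        out=[]
        for x in r[:2]:
            u,v=x["position"]; out.append((np.round([u,v],1).tolist(),round(x["confidence"],2)))
            z=d[int(np.clip(round(v),0,383)),int(np.clip(round(u),0,511))]
            X=k["R"].T@(np.linalg.inv(k["K"])@[u,v,1]*z-k["t"]); out.append(np.round(X,3).tolist())
        print(l,out)
print(status.sense())
E
```

```text
bench.py
pics
side [[421.1, 0.0, 251.3], [0.0, 421.1, 185.9], [0.0, 0.0, 1.0]] [[0.934, -0.357, 0.018], [-0.209, -0.586, -0.783], [0.29, 0.727, -0.622]] [-0.482, 0.262, 1.189]
glass_center [([246.0, 203.9], 0.61), [0.523, 0.067, 0.072]]
lid_hinge [([234.4, 187.9], 0.8), [0.515, 0.156, 0.073]]
lid_handle [([226.1, 111.2], 0.98), [0.779, 1.06, -0.149], ([249.3, 203.5], 0.54), [0.532, 0.062, 0.075]]
knee_pin [([283.0, 172.3], 0.45), [0.672, 0.118, 0.125]]
phone [([271.4, 312.1], 0.71), [0.459, -0.296, 0.013]]
unit [([251.2, 223.5], 0.65), [0.506, -0.022, 0.071]]
mat [([281.8, 323.0], 0.87), [0.476, -0.328, 0.001]]
spray_can [([367.5, 323.0], 0.94), [0.667, -0.421, 0.032]]
flux_jar [([334.2, 275.8], 0.68), [0.67, -0.252, 0.02]]
driver [([311.8, 359.8], 0.8), [0.494, -0.455, 0.023]]
parts_box [([179.8, 160.7], 0.78), [0.392, 0.437, 0.027]]
top [[492.0, 0.0, 251.2], [0.0, 492.0, 183.2], [0.0, 0.0, 1.0]] [[-0.01, -1.0, -0.014], [-0.993, 0.011, -0.118], [0.118, 0.013, -0.993]] [0.022, 0.525, 1.702]
glass_center [([236.7, 181.1], 0.59), [0.528, 0.066, 0.073]]
lid_hinge [([206.6, 180.9], 0.62)
[... 584 characters left out ...]
1.2, 'q': array([-1.3412354 ,  0.33322768,  0.03991782,  1.4653828 , -0.01337297,
        1.34328683, -0.05847344]), 'joint_vel': array([0.00218002, 0.00089713, 0.00051832, 0.00054665, 0.00039299,
       0.00012371, 0.00066206]), 'tau': array([-4.02897131e-04, -6.58301711e+01,  1.36328079e+00, -4.05816078e+01,
        1.68121699e-02,  3.01351902e-03,  1.93542104e-05]), 'position': array([0.20989169, 0.61516402, 0.23129867]), 'eef_rot': array([ 1.63648361e-01,  9.86518734e-01, -2.05797338e-05,  1.06796524e-05]), 'wrist_force': array([-0.17105155,  0.77300701, -0.33022607]), 'wrist_torque': array([-0.01848701, -0.0562691 ,  0.04724156]), 'gripper_force': 0.0, 'finger_gap': 0.08546212465958844}
```

```bash
python3 -c "
import cv2
a=cv2.imread('pics/side0.png')[60:380,120:420];cv2.imwrite('pics/side0c.png',cv2.resize(a,None,fx=1.87,fy=1.87,interpolation=2))
a=cv2.imread('pics/top0.png')[90:290,100:400];cv2.imwrite('pics/top0c.png',cv2.resize(a,None,fx=2.6,fy=2.6,interpolation=2))"
```

```text
(no output)
```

View pics/side0c.png

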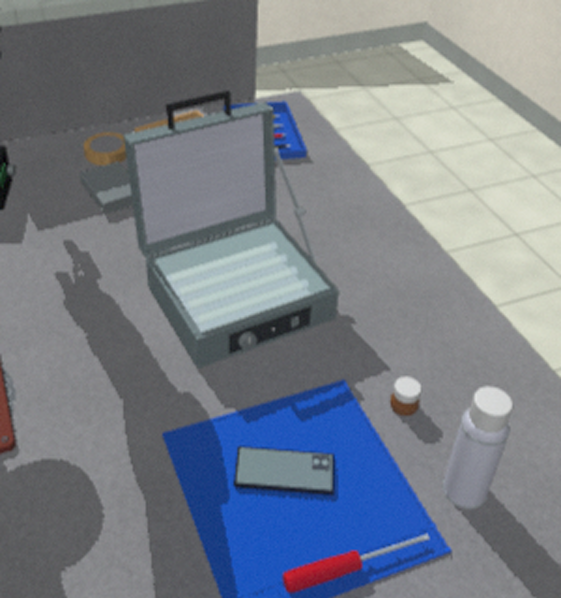

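View pics/top0c.png

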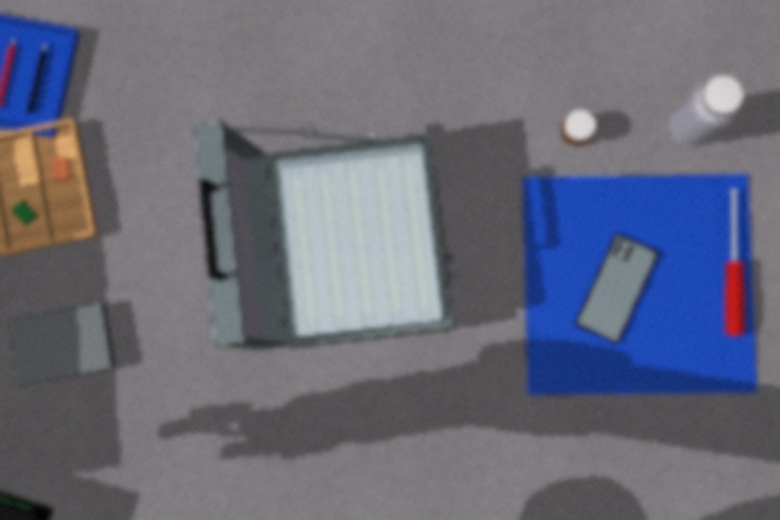

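The unit's front faces world −y (picture right in top, front edge near column 270). The knuckle is on the +x side at about (220,139) in top, and the phone lies obliquely at (337,201). Next I'll measure the poses with depth.

```bash
cat > h.py <<'E'
from bench import manip, jaws, solver, status, imaging, nets
import numpy as np, cv2
from scipy.spatial.transform import Rotation as Rn
def cloud(c,d):
    k=imaging.get_calibration(c); v,u=np.mgrid[:384,:512]
    P=np.stack([u,v,np.ones_like(u)],-1)@np.linalg.inv(k["K"]).T*d[...,None]
    return (P-k["t"])@k["R"]
def rect(pts):
    c,s,a=cv2.minAreaRect(pts[:,:2].astype(np.float32)); B=cv2.boxPoints((c,s,a))
    return c,s,a,B
def quat(z,y):
    z=np.array(z,float);z/=np.linalg.norm(z);y=np.array(y,float);y-=z*(y@z);y/=np.linalg.norm(y)
    return Rn.from_matrix(np.stack([np.cross(y,z),y,z],1)).as_quat()
def F(): return np.round(status.sense()["wrist_force"],2)
E
python3 - <<'E'
from h import *
for c in ("top","side"):
    p,d=imaging.snapshot(c); X=cloud(c,d)
    for l in ("phone",):
        for r in nets.cut_out(l,c)[:1]:
            m=r["region"]&(d>0); m=cv2.erode(m.astype(np.uint8),np.ones((2,2)))>0
            P=X[m]; print(c,l,r["confidence"],len(P),np.round(np.median(P,0),4)); 
            P=P[abs(P[:,2]-np.median(P[:,2]))<.008]
            q=rect(P); print(np.round(q[0],4),np.round(q[1],4),round(q[2],1),np.round(q[3],3).tolist())
    r=nets.cut_out("unit",c)[:1]
    if r:
        m=r[0]["region"]&(abs(X[...,2]-.071)<.008)
        n,lab,st,_=cv2.connectedComponentsWithStats(m.astype(np.uint8)); m=lab==1+np.argmax(st[1:,4])
        q=rect(X[m]); print(c,"unit",r[0]["confidence"],m.sum(),np.median(X[m][:,2]),np.round(q[0],4),np.round(q[1],4),round(q[2],1),np.round(q[3],3).tolist())
    # stay/knee candidates, handle
    for l in ("knee_pin","lid_handle"):
        for r in nets.landmark_of(l,c)[:1]:
            u,v=np.round(r["position"]).astype(int); w=X[v-3:v+4,u-3:u+4].reshape(-1,3)
            print(c,l,r["position"],round(r["confidence"],2)); print(np.round(w[w[:,2]>.09],3)[::3].tolist())
E
```

```text
top phone 0.83 583 [ 0.4569 -0.2876  0.0136]
[ 0.4578 -0.2878] [0.0578 0.1307] 64.0 [[0.38600000739097595, -0.2849999964237213], [0.5040000081062317, -0.34200000762939453], [0.5289999842643738, -0.29100000858306885], [0.41200000047683716, -0.2329999953508377]]
top unit 0.89 5044 0.07143391546036132 [0.5236 0.0772] [0.2599 0.2521] 5.8 [[0.38199999928474426, 0.1889999955892563], [0.40700000524520874, -0.061000000685453415], [0.6660000085830688, -0.03500000014901161], [0.6399999856948853, 0.2160000056028366]]
top knee_pin [218.5, 141.3] 0.44
[[0.666, 0.128, 0.136], [0.666, 0.118, 0.135], [0.663, 0.125, 0.136], [0.658, 0.134, 0.145], [0.661, 0.126, 0.126], [0.655, 0.134, 0.14], [0.656, 0.125, 0.136], [0.659, 0.116, 0.119], [0.653, 0.122, 0.133], [0.654, 0.127, 0.111]]
top lid_handle [184.8, 176.1] 0.72
[[0.527, 0.22, 0.293], [0.528, 0.212, 0.288], [0.527, 0.203, 0.289], [0.525, 0.215, 0.288], [0.525, 0.206, 0.288], [0.522, 0.219, 0.285], [0.522, 0.209, 0.288], [0.514, 0.216, 0.323], [0.519, 0.212, 0.286], [0.518, 0.203, 0.291], [0.516, 0.216, 0.283], [0.515, 0.206, 0.288], [0.513, 0.218,
[... 351 characters left out ...]
940395355]]
side unit 0.92 4415 0.06981667251807092 [0.5306 0.0764] [0.2715 0.2594] 5.8 [[0.38199999928474426, 0.19200000166893005], [0.4090000092983246, -0.06599999964237213], [0.6790000200271606, -0.039000000804662704], [0.652999997138977, 0.21899999678134918]]
side knee_pin [283.2, 172.1] 0.41
[[0.664, 0.125, 0.132], [0.662, 0.122, 0.13], [0.672, 0.119, 0.129], [0.667, 0.117, 0.128], [0.663, 0.115, 0.126], [0.659, 0.113, 0.125], [0.659, 0.112, 0.121]]
side lid_handle [230.1, 114.4] 0.6
[[0.515, 0.222, 0.326], [0.525, 0.223, 0.324], [0.533, 0.216, 0.327], [0.52, 0.216, 0.325], [0.529, 0.214, 0.325], [0.515, 0.213, 0.324], [0.525, 0.214, 0.322], [0.513, 0.214, 0.321], [0.523, 0.217, 0.317]]
```

```bash
cat >> h.py <<'E'
ux=np.array([-.101,.995,0]); uy=np.array([-.995,-.101,0]); uz=np.array([0,0,1.])
C=np.array([.527,.062,.070]); H=C+.11*ux
PH=np.array([.461,-.290,.003]); pl=np.array([.902,-.432,0]); pw=np.array([.432,.902,0])
D=np.array([0,0,-1.])
KN=H-.062*ux-.140*uy+.055*uz
def hand(th): a=.196-th; return H+.257*(np.sin(a)*ux+np.cos(a)*uz)
E
python3 - <<'E'
from h import *
print(KN,hand(0),hand(1.7))
for s in (1,-1):
    print("phone",s,[None if q is None else np.round(q,2).tolist() for q in [solver.solve_ik(PH+[0,0,.2],quat(D,s*pw)),solver.solve_ik(PH+[0,0,.003],quat(D,s*pw)),solver.solve_ik(C+[0,0,.1],quat(D,s*ux)),solver.solve_ik(C,quat(D,s*ux))]])
    for th in (0.05,.8,1.7):
        q=solver.solve_ik(hand(th)-[0,0,.019],quat(D,s*ux)); print("h",th,None if q is None else np.round(q,2).tolist())
for tilt in (30,40,45):
  t=np.radians(tilt); z=np.sin(t)*ux-np.cos(t)*uz
  for y in (uy,-uy,np.cross(z,uy),-np.cross(z,uy)):
    q=[solver.solve_ik(KN-z*b,quat(z,y)) for b in (.06,0,-.035)]; print(tilt,[None if a is None else np.round(a,2).tolist() for a in q])
E
```

```text
[0.661452 0.1239   0.125   ] [0.51083494 0.22124985 0.32207933] [ 0.54178911 -0.08369474  0.08715389]
phone 1 [[0.27, 0.13, 0.23, 1.77, -0.03, 1.24, 1.63], [-0.26, 0.5, 0.9, 1.98, -0.51, 0.9, 2.04], [-0.75, 0.14, 0.61, 1.86, -0.09, 1.17, 1.55], [-0.7, 0.27, 0.58, 1.96, -0.18, 0.96, 1.63]]
h 0.05 [-0.81, 0.1, 0.37, 1.6, -0.04, 1.44, 1.24]
h 0.8 [-0.79, 0.07, 0.7, 1.74, -0.05, 1.35, 1.59]
h 1.7 [-0.62, 0.36, 0.83, 1.93, -0.32, 0.99, 2.02]
phone -1 [[-0.56, 0.27, 1.23, 1.8, -0.27, 1.26, -1.27], [-0.34, 0.57, 1.02, 1.98, -0.61, 0.93, -1.02], [-0.88, 0.15, 0.75, 1.87, -0.11, 1.17, -1.56], [-0.87, 0.3, 0.78, 1.97, -0.26, 0.97, -1.44]]
h 0.05 [-1.0, 0.1, 0.58, 1.61, -0.06, 1.44, -1.88]
h 0.8 [-0.87, 0.07, 0.79, 1.74, -0.05, 1.35, -1.54]
h 1.7 [-0.71, 0.4, 0.95, 1.93, -0.39, 1.0, -1.06]
30 [[-0.69, 0.8, 1.21, 1.52, -1.16, 1.69, -2.43], [-0.74, 0.86, 1.21, 1.59, -1.23, 1.64, -2.4], [-0.77, 0.91, 1.21, 1.62, -1.28, 1.61, -2.38]]
30 [[-0.53, 0.61, 0.86, 1.52, -0.93, 1.52, 0.6], [-0.53, 0.63, 0.78, 1.58, -0.94, 1.41, 0.6], [-0.53, 0.64, 0.73, 1.6, -0.95, 1.34, 0.61]]
30 [[-0.59, 0.66, 0.98, 1.52
[... 667 characters left out ...]
2.36]]
40 [[-0.37, 0.66, 0.77, 1.5, -1.05, 1.6, -0.88], [-0.41, 0.67, 0.72, 1.57, -1.07, 1.5, -0.87], [-0.42, 0.69, 0.69, 1.6, -1.09, 1.45, -0.86]]
45 [[-0.53, 0.94, 1.21, 1.51, -1.4, 1.92, -2.3], [-0.61, 0.99, 1.2, 1.57, -1.46, 1.87, -2.28], [-0.57, 0.88, 1.01, 1.6, -1.36, 1.7, -2.3]]
45 [[-0.46, 0.83, 1.03, 1.5, -1.28, 1.8, 0.81], [-0.48, 0.8, 0.92, 1.57, -1.26, 1.67, 0.8], [-0.48, 0.78, 0.83, 1.6, -1.25, 1.59, 0.8]]
45 [[-0.53, 0.94, 1.2, 1.51, -1.4, 1.92, 2.41], [-0.57, 0.92, 1.11, 1.57, -1.39, 1.8, 2.42], [-0.57, 0.88, 1.01, 1.6, -1.36, 1.7, 2.41]]
45 [[-0.32, 0.7, 0.76, 1.5, -1.12, 1.66, -0.83], [-0.36, 0.71, 0.7, 1.56, -1.14, 1.56, -0.82], [-0.38, 0.72, 0.67, 1.59, -1.15, 1.5, -0.81]]
```

```bash
python3 - <<'E'
from h import *
Q=quat(D,pw); s=status.sense()
manip.move_linear([.21,.6,.5],vel=.35)
manip.movep([.48,.1,.5],quat(D,ux))
manip.movep(PH+[0,0,.12],Q)
manip.hold(.2); f0=status.sense()["wrist_force"]; print(f0)
manip.move_linear(PH+[0,0,.012],Q,vel=.12)
z=.015
while z>-.012:
    z-=.0015; manip.move_linear([PH[0],PH[1],z],Q,vel=.05)
    f=status.sense()["wrist_force"]-f0
    if f[2]>2.5: break
s=status.sense();print(z,f,s["position"],s["t"])
p,_=imaging.snapshot("side"); cv2.imwrite("pics/g.png",cv2.resize(p[220:370,180:380,::-1],None,fx=3,fy=3))
E
```

```text
[ 0.23905752 -0.02693702 -0.42926855]
-0.010499999999999997 [-2.71966408  1.42658262  9.43587622] [ 0.46116141 -0.29017615 -0.01002107] 12.1167
```

View pics/g.png

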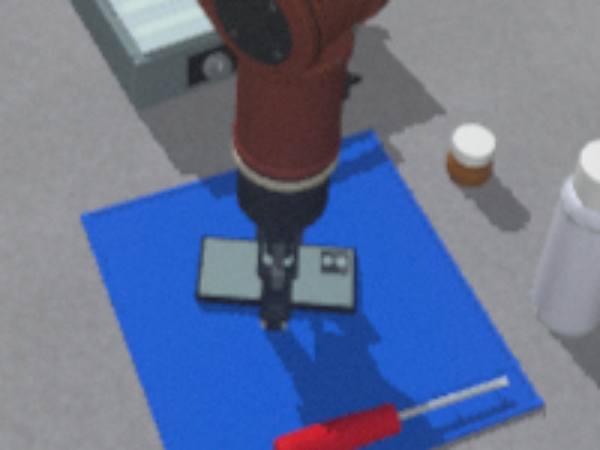

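```bash
python3 - <<'E'
from h import *
Q=quat(D,pw)
manip.move_linear([PH[0],PH[1],-.003],Q,vel=.05)
jaws.set_gripper(.05,35)
s=status.sense();print(s["finger_gap"],s["gripper_force"],F())
manip.move_linear([PH[0],PH[1],.05],Q,vel=.06)
s=status.sense();print(s["finger_gap"],s["gripper_force"],F(),s["t"])
p,d=imaging.snapshot("side"); cv2.imwrite("pics/g2.png",cv2.resize(p[200:350,180:380,::-1],None,fx=3,fy=3))
E
```

```text
0.06316606117857995 43.717193608899834 [-1.18  0.99  8.26]
0.06280452763599031 38.72912406921387 [ 0.63 -0.35 -1.97] 13.85
```

View pics/g2.png

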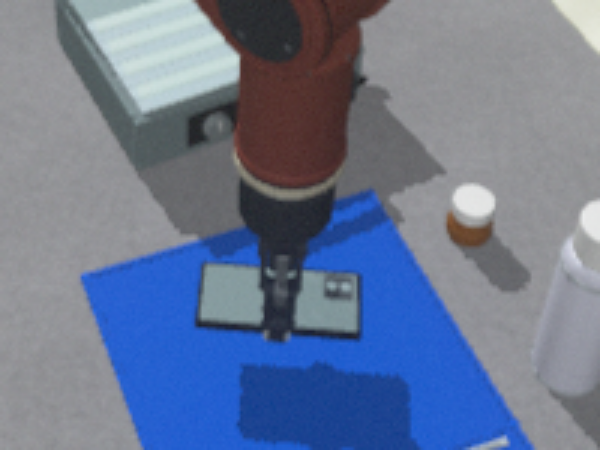

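The phone is held level and centred at about (278,300) in the crop. Next is the placement.

```bash
python3 - <<'E'
from h import *
Q=quat(D,ux)
manip.move_linear([PH[0],PH[1],.2],vel=.2)
manip.movep(C+[0,0,.13],Q)
manip.move_linear(C+[0,0,.01],Q,vel=.12)
manip.hold(.2); f0=status.sense()["wrist_force"]; z=.078
print(f0,status.sense()["position"])
while z>.055:
    z-=.001; manip.move_linear([C[0],C[1],z],Q,vel=.03)
    f=status.sense()["wrist_force"]-f0
    if f[2]>2: break
s=status.sense();print(z,f,s["position"],s["t"],s["finger_gap"])
E
```

```text
[ 0.42659094  0.32783303 -2.56268995] [0.52732756 0.06221761 0.08047672]
0.06399999999999999 [-4.09560664  0.92738907  9.51525056] [0.52713013 0.06199375 0.06447315] 20.9917 0.0627884021712139
```

```bash
python3 - <<'E'
from h import *
Q=quat(D,ux)
jaws.set_gripper(.078)
manip.move_linear([C[0],C[1],.25],Q,vel=.2)
manip.movep([.56,-.12,.35],Q)
jaws.set_gripper(0.0)
s=status.sense(); print(s["t"],s["finger_gap"])
for c in("side","top"):
    p,d=imaging.snapshot(c);X=cloud(c,d)
    cv2.imwrite(f"pics/{c}1.png",cv2.resize(p[90:240,150:350,::-1],None,fx=3,fy=3))
    for r in nets.cut_out("phone",c)[:1]:
        P=X[r["region"]&(d>0)]; P=P[abs(P[:,2]-.079)<.01]; q=rect(P); print(c,r["confidence"],len(P),np.round(q[0],4),np.round(q[1],4),round(q[2],1),np.median(P[:,2]))
    r=nets.landmark_of("knee_pin",c)[:1]
    print([(x["position"],x["confidence"]) for x in r])
E
```

```text
23.9417 -8.922277438982437e-05
side 0.94 640 [0.5292 0.063 ] [0.1431 0.0778] 8.5 0.0785692764626216
[([280.6, 171.5], 0.58)]
top 0.82 731 [0.5271 0.0622] [0.1405 0.0661] 5.8 0.08030186934471942
[([218.9, 139.4], 0.41)]
```

View pics/side1.png

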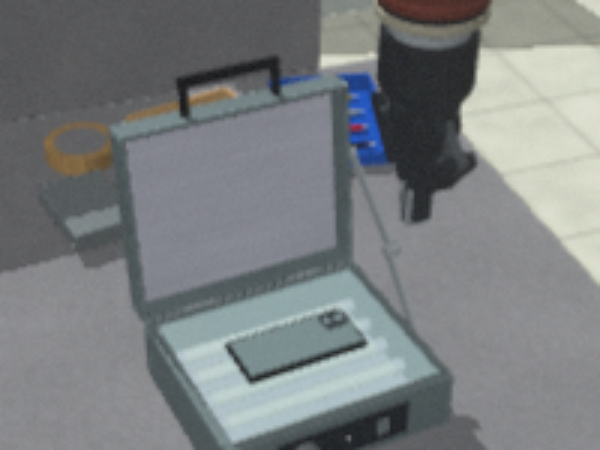

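View pics/top1.png

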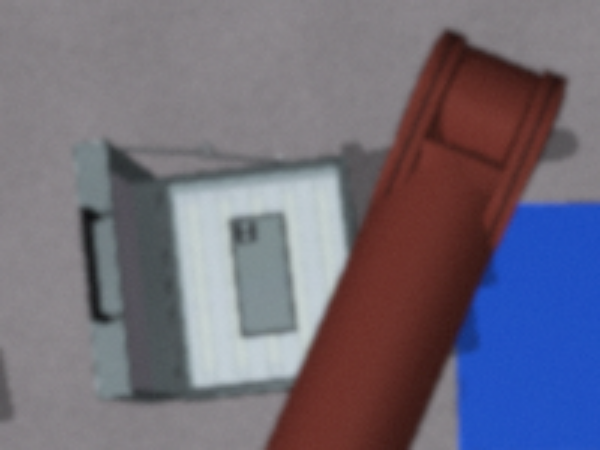

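```bash
python3 - <<'E'
from h import *
A=[];b=[]
for c,(u,v) in {"side":(280.9,172.2),"top":(219.4,139.8)}.items():
    k=imaging.get_calibration(c); P=k["K"]@np.c_[k["R"],k["t"]]
    for w,i in((u,0),(v,1)): r=w*P[2]-P[i]; r=r/np.linalg.norm(r[:3]); A.append(r[:3]); b.append(-r[3])
K,res,_,_=np.linalg.lstsq(np.array(A),np.array(b),rcond=None); print(K,res,KN)
K=np.where(abs(K-KN)<.012,(K+KN)/2,KN); K=K-uy*.002
z=(ux-uz)/2**.5; Q=quat(z,-uy)
manip.movep(K-z*.09,Q)
manip.move_linear(K-z*.03,Q,vel=.1)
manip.hold(.2); f0=status.sense()["wrist_force"]; n=.03
while n>-.02:
    n-=.002; manip.move_linear(K-z*n,Q,vel=.06)
    f=status.sense()["wrist_force"]-f0
    if -f@z>.8: break
print(n,f,-f@z)
open("k.txt","w").write(repr([K.tolist(),n]))
log=[]
for i in range(1,8):
    manip.move_linear(K-z*(n-.004*i),Q,vel=.05); f=status.sense()["wrist_force"]-f0; log.append((i,round(-f@z,2)))
    if -f@z>8: break
print(log,status.sense()["t"])
p,d=imaging.snapshot("side"); cv2.imwrite("pics/k.png",cv2.resize(p[90:240,150:350,::-1],None,fx=3,fy=3))
E
```

```text
[0.66361876 0.1204116  0.12542188] [4.50472376e-06] [0.661452 0.1239   0.125   ]
-0.014000000000000014 [ 0.09765106 -1.36112634 -0.10164915] 0.8927465788458385
[(1, np.float64(1.22)), (2, np.float64(1.92)), (3, np.float64(4.53)), (4, np.float64(7.6)), (5, np.float64(11.23))] 33.1167
```

View pics/k.png

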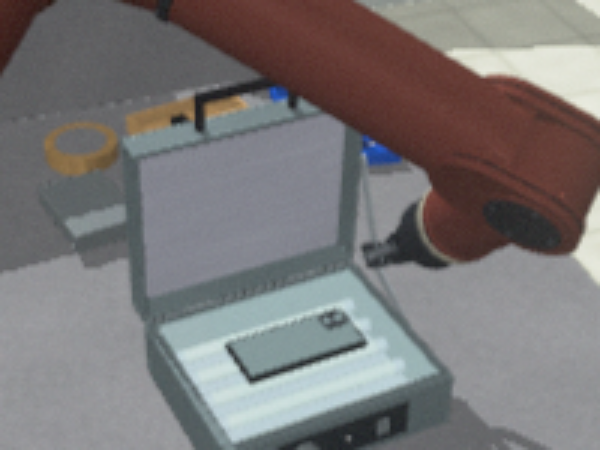

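The tip sits at the knuckle (crop (375,252)), the stay is bent well inwards and the lid has tipped slightly forward. I'll retract and find the handle.

```bash
python3 - <<'E'
from h import *
K,n=eval(open("k.txt").read()); K=np.array(K)
z=(ux-uz)/2**.5; Q=quat(z,-uy)
manip.move_linear(K-z*.07,Q,vel=.15)
manip.movep([.60,-.02,.42],quat(D,ux))
jaws.set_gripper(.05)
print(status.sense()["t"])
E=[]
for c in("side","top"):
    p,d=imaging.snapshot(c);X=cloud(c,d)
    cv2.imwrite(f"pics/{c}2.png",cv2.resize(p[80:230,150:350,::-1],None,fx=3,fy=3))
    for l in("lid_handle","knee_pin"):
      for r in nets.landmark_of(l,c)[:1]:
        u,v=np.round(r["position"]).astype(int); w=X[v-5:v+6,u-5:u+6].reshape(-1,3); 
        w=w[w[:,2]>(.305 if l=="lid_handle" else .08)]; w=w[w[:,1]<.3]
        if len(w): print(c,l,r["position"],round(r["confidence"],2),len(w),np.round(np.median(w,0),4), "along ux from H:",np.round(np.percentile((w-H)@ux,[10,50,90]),4))
    m=(X[...,2]>.309)&(X[...,2]<.34)&(abs((X-H)@uy)<.06)&(abs((X-H)@ux-.03)<.06)
    print(c,m.sum(),np.round(np.percentile((X[m]-H)@ux,[5,25,50,75,95]),4),np.round(np.percentile(X[m][:,2],[50,95]),3), np.percentile((X[m]-H)@uy,[5,95]))
E
```

```text
35.6083
side lid_handle [232.1, 120.1] 0.58 46 [0.5137 0.1701 0.3289] along ux from H: [-0.0036 -0.0012  0.002 ]
side knee_pin [276.8, 176.3] 0.64 43 [0.6574 0.142  0.0963] along ux from H: [-0.0549 -0.0444 -0.0368]
side 169 [-0.0041 -0.0018 -0.0005  0.001   0.004 ] [0.328 0.333] [-0.05307014  0.05459747]
top lid_handle [199.3, 172.4] 0.6 39 [0.5211 0.1756 0.3332] along ux from H: [-0.0006  0.003   0.0073]
top knee_pin [210.5, 144.4] 0.56 39 [0.6546 0.1495 0.1051] along ux from H: [-0.0441 -0.0359 -0.0208]
top 158 [-0.0006  0.0013  0.0041  0.0071  0.01  ] [0.333 0.339] [-0.04747803  0.05354903]
```

View pics/side2.png

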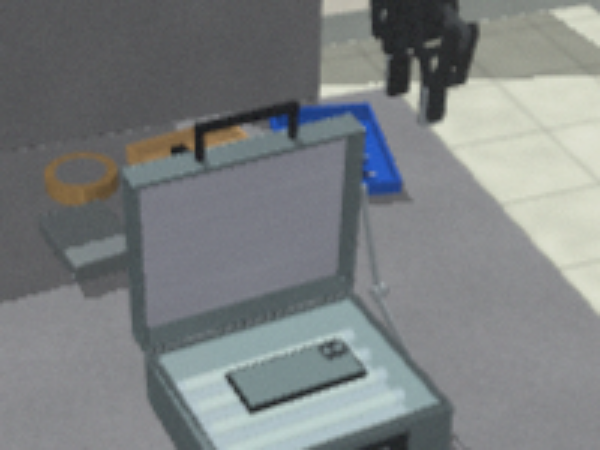

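Knee unfolded past straight at about (377,289) in the crop, and the lid is standing at about θ=0.18. The handle bar is clear at (247,115). Next I'll pinch it and lower.

```bash
python3 - <<'E'
from h import *
Q=quat(D,ux); g=np.array([0,0,-.019])
th0=.196-np.arcsin(.003/.257)
manip.movep(hand(th0)+g+[0,0,.07],Q)
manip.hold(.1); f0=status.sense()["wrist_force"]
manip.move_linear(hand(th0)+g,Q,vel=.1)
print("down",np.round(status.sense()["wrist_force"]-f0,2))
jaws.set_gripper(0.0,40)
s=status.sense(); print(s["finger_gap"],s["gripper_force"],np.round(s["wrist_force"]-f0,2),s["t"])
if .009<s["finger_gap"]<.015:
    for th in np.arange(th0+.1,.75,.1):
        manip.move_linear(hand(th)+g,Q,vel=.08)
        s=status.sense(); f=s["wrist_force"]-f0; print(round(th,2),round(s["finger_gap"],4),np.round(f,1))
        if np.linalg.norm(f)>30: break
print(s["t"],f0)
np.save("f0.npy",f0); np.save("th.npy",th)
p,d=imaging.snapshot("side"); cv2.imwrite("pics/l.png",cv2.resize(p[80:230,150:350,::-1],None,fx=3,fy=3))
E
```

```text
down [ 0.56  0.85 -0.31]
0.010871383942440938 38.93833816051483 [-0.39  0.25  3.89] 38.1833
0.28 0.0103 [ 0.5 -0.6  4.5]
0.38 0.0108 [ 1.3 -1.6  7. ]
0.48 0.0107 [ 5.3 -0.3  0.5]
0.58 0.0107 [ 5.8 -0.5  2. ]
0.68 0.0105 [ 5.4 -2.1  1.9]
40.5583 [-0.25630689 -0.22891701  0.33027242]
```

View pics/l.png

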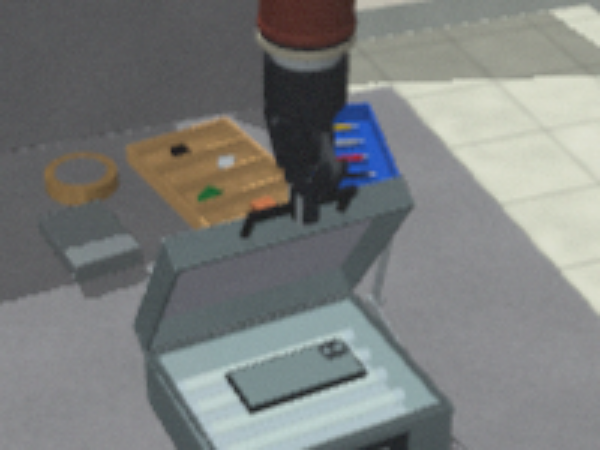

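The lid is following in the grip (handle at (300,210) in the crop). I'll lower it the rest of the way.

```bash
python3 - <<'E'
from h import *
Q=quat(D,ux); g=np.array([0,0,-.019]); f0=np.load("f0.npy"); th=float(np.load("th.npy"))
while th<1.70:
    th=min(th+(.1 if th<1.5 else .03),1.70)
    manip.move_linear(hand(th)+g,Q,vel=.08 if th<1.5 else .04)
    s=status.sense(); f=s["wrist_force"]-f0; print(round(th,2),round(s["finger_gap"],4),np.round(f,1))
    if np.linalg.norm(f)>30: break
p=hand(th)+g; 
for i in range(8):
    if f[2]>8: break
    p=p-[0,0,.001]; manip.move_linear(p,Q,vel=.03); f=status.sense()["wrist_force"]-f0
print("end",p,f,status.sense()["position"],status.sense()["t"])
for c in ("side","top"):
    q,d=imaging.snapshot(c); X=cloud(c,d); cv2.imwrite(f"pics/e{c}.png",cv2.resize(q[80:260,150:350,::-1],None,fx=3,fy=3))
    m=(abs((X-C)@ux)<.09)&(abs((X-C)@uy)<.11)&(X[...,2]>.06)&(X[...,2]<.14); P=X[m]
    co=np.linalg.lstsq(np.c_[(P-C)@ux,(P-C)@uy,np.ones(len(P))],P[:,2],rcond=None)[0]; print(c,len(P),co)
E
```

```text
0.78 0.0107 [ 6.4 -1.4  0. ]
0.88 0.0107 [ 5.7 -2.  -0.1]
0.98 0.0103 [ 6.2 -1.1 -0.2]
1.08 0.0107 [ 8.  -0.4 -0.9]
1.18 0.0109 [ 6.8 -0.8 -1.1]
1.28 0.0105 [ 7.9 -1.6 -1.9]
1.38 0.0103 [ 8.  -1.2 -1.2]
1.48 0.0107 [ 8.6 -1.3 -2.5]
1.58 0.0106 [ 8.4 -2.1 -3.8]
1.61 0.0103 [ 8.  -1.7 -3.2]
1.64 0.0104 [ 9.7 -2.  -2.9]
1.67 0.0104 [ 8.8 -2.5 -2.2]
1.7 0.0105 [ 9.  -2.4 -3. ]
end [ 0.54178911 -0.08369474  0.06315389] [ 0.33709308 -1.2460516  19.49673888] [ 0.54244074 -0.08468446  0.06356863] 47.7917
side 1797 [-0.00039605 -0.0013627   0.10453805]
top 2687 [0.00052627 0.00106787 0.10631527]
```

View pics/eside.png

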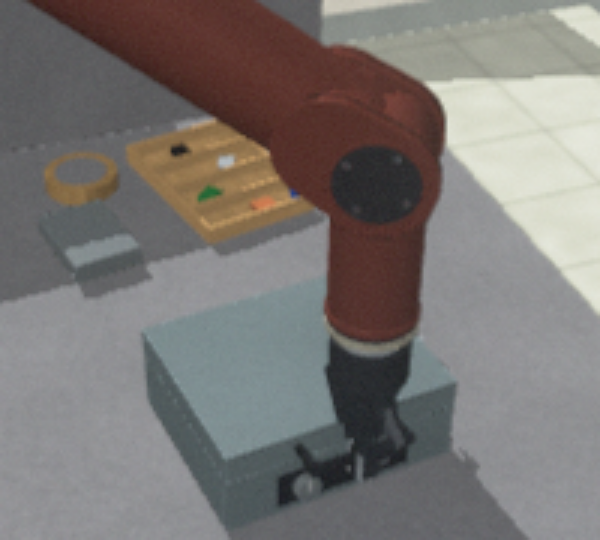

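The lid is shut: its top plane is level at z≈0.105, and the handle is at about (355,465) in front. Next I'll release and retreat, check, then hand in.

```bash
python3 - <<'E'
from h import *
Q=quat(D,ux); p=hand(1.7)
jaws.set_gripper(.028); print(status.sense()["finger_gap"])
manip.move_linear([p[0],p[1],.25],Q,vel=.12)
manip.movep([.48,-.1,.4],Q)
manip.hold(.3)
for c in ("side","top"):
    q,d=imaging.snapshot(c); X=cloud(c,d)
    m=(abs((X-C)@ux)<.09)&(abs((X-C)@uy)<.11)&(X[...,2]>.06)&(X[...,2]<.14); P=X[m]
    co=np.linalg.lstsq(np.c_[(P-C)@ux,(P-C)@uy,np.ones(len(P))],P[:,2],rcond=None)[0]; print(c,len(P),co)
    cv2.imwrite(f"pics/f{c}.png",q[:,:,::-1])
print(F(),status.sense()["t"])
if max(abs(co[:2]))<.015 and abs(co[2]-.105)<.004: print(manip.hand_in())
E
```

```text
0.02787856182960915
side 2587 [-0.00137603 -0.00178796  0.10448517]
top 3433 [0.00218451 0.00048316 0.10631418]
[-0.75  0.4  -0.  ] 51.0083
the job is handed in; nothing more can be done
None
```

The phone is in the middle of the glass, the stay is broken, and the lid was lowered under control until fully shut. The job was handed in at 51 s with the gripper clear; I didn't re-check the bystanders' positions, but no move went near them.

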